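Raise a ratchet hold-down stand, set a gift box under it and let the pad down on the box

TASK

Lift the stand's red knob steadily, click by click, until the ratchet holds the rubber pad higher than the brown gift box, and let go. Then set the box on the table in the middle of the blue outline under the pad, its long sides along the outline's long sides, and last press the yellow lever's black button gently down, only as far as frees the rail, until the pad has sunk and rests on the box. Leave the other things on the table where they are.

Things in the scene. Friction and masses are not known exactly. Their poses are not given: they have to be found in the camera images.
- stand: Fixed grey steel hold-down stand. Origin on the table at the foot of its post, on the rail's axis; z up. Arm, pad and blue outline lie on its -x side, a 135 x 130 x 12 mm footplate on its +x side; the yellow lever sticks out to +y. Post and sleeve: x -20 to +25 mm, y -32 to +52 mm, 165 mm tall. The mechanism never jams; its parts slide freely.
- outline (a point): Centre, on the bare level table, of the blue outline printed under the pad: 110 mm on the -x side of the stand's origin; axes as the stand's. Inside it measures 182 mm (x) by 90 mm (y). It has no height. It is open from the -x, -y and +y sides of the stand, under the raised arm.
- rail: Toothed rail with knob, arm and pad, 0.55 kg. Its z minus the stand's is the rail height: 0 at the bottom stop, 68 mm at the top stop. The pawl holds it at 0, 15, 30, 45, 60 mm; going up it clicks past a tooth, and let go it settles back on the last one passed: pull 2 to 5 mm beyond. Oil-damped, 135 N per m/s: lift at 50 mm/s or less (about 17 N); freed, it sinks at about 40 mm/s.
- knob (a point): Red knob for lifting, on the rail's axis: this is about the middle of its waist, 26 mm in diameter, which runs from 18 mm below to 16 mm above this point; over it a flange of 36 mm diameter, its top 25 mm above this point. Free all round. Height 0.208 m at rail height 0.
- pad (a point): Black rubber pad 50 (x) x 40 (y) x 12 mm under the end of the rail's arm (22 mm wide, 15 mm thick, reaching from post to pad). This point: centre of its lower face, 75 mm on the -x side of the stand's origin and 45 mm above the table at rail height 0; so it clears the box only on the teeth 45 and 60 mm, and rests on it at about 35 mm.
- pawl: Yellow pawl with lever; origin on its hinge pin (stand x 0, y 28.5, z 110 mm; pin along the stand's x). A spring holds its nose in the teeth. The lever, 16 mm wide, 6 mm thick, runs level to +y, 92 mm long. Pressing its end down draws the nose out: the rail is free when the button is 11 to 14 mm down; a hard stop follows at 16 mm. It takes 2 to 9 N; more than 18 N bends it.
- lever (a point): Point on the lever's upper face under the button, 78 mm from the hinge pin (stand x 0, y 106.5, z 113 mm when engaged). The button, a black cap of 22 mm diameter on a threaded rod, stands straight above it, screwed to another height each time: its top 10 to 38 mm above this point. That height is not measured: feel for it. Press it from above.
- box: Brown gift box with small white dots, rigid, loose, 150 mm (x) by 58 mm (y) by 80 mm (z), about 0.3 kg. Origin at the centre of its underside. It can be gripped across its 58 mm width near one end and slid along the table.
- scanner: Bystander: black and grey hand scanner, about 170 x 50 x 30 mm, lying loose; origin at its underside.
- tape: Bystander: roll of brown tape lying flat, 90 mm outside diameter, 24 mm tall, loose; origin at the centre of its underside.
- mouse: Bystander: black computer mouse, 100 x 60 x 30 mm, loose; origin at the centre of its underside.

How it is judged:
By the outcome, as a careful person would: the job done as asked, in the order asked, and still so for the second after the job is handed in, with the robot touching nothing.
It also fails if it takes over 72 s, if anything falls off the work surface, if the arm or the gripper's body presses on something with over 40 N, if the wrist force passes 120 N, or if a joint passes its speed limit or range.

ROBOT

A 7-joint arm with a two-finger parallel gripper is mounted at the origin on the work surface. World frame = base frame: x ahead of the robot, y to its left, z up, the work surface at z = 0. Lengths are in mm, angles in rad, forces in N, time in s.
With the tool pointing down it reaches from about 425 to 875 mm from the base axis. Payload 4.7 kg.
Tool frame: the origin (TCP) lies on the centre line of the jaws, within the pads' length; the fingertips stand 17 mm ahead of it and the grasp point (between the pads) lies 2 mm behind it; z points along the fingers, y is the line along which they close (so a half turn about z gives the same grasp; the last joint's range is limited). The gripper opens to 87 mm and grips with 3 to 60 N. Pads are 19 mm wide; open, the fingers measure 117 mm over their backs; the gripper's body (75 mm by 190 mm) begins 51 mm behind the grasp point.
Start: joints at [1.165, 0.321, -0.07, 1.45, 0.023, 1.371, -0.057], TCP at [264.909, -593.588, 239.587] pointing down, gripper open.
Joint ranges: [-2.86, 2.86], [-0.3, 2.09], [-1.38, 1.24], [0.06, 2.45], [-1.56, 4.7], [0.09, 2.05], [-2.69, 2.69]. Speed limits (rad/s): [2.57, 2.57, 3.14, 3.14, 3.14, 3.14, 3.14].

INTERFACE

Orientations are given as a unit quaternion [w, x, y, z].
In Python, from plant import ctrl, viewer, finish_job gives the robot as it stands.
- The arm moves only by the tool jog_arm, never from a script. Its argument "targets" is text: rows parted by semicolons, each of 4 numbers parted by spaces: the shift along the tool's x, y, z normalised to -1 to 1, where 1 is 2.5 cm, then the turn about the tool's z normalised to -1 to 1, where 1 is 4 degrees. In form: tx ty tz turn; .... A call has 1 to 8 rows; each row shifts and turns the commanded pose from where the row before left it, along the tool's axes as they then stand; what a row does not reach is not made up. A row lasts 1/12 s, in which the tool goes at most 41.7 mm and 7.16 degrees, less where a joint would pass 70% of its speed; a pose out of reach is approached as far as the arm can. A call with a number of a shift or a turn outside -1 to 1 is refused whole. A call with a gripper value outside its range is refused whole. "grip" is the finger opening in mm, from 0 to 87, set as the call begins (left out, the last holds). The fingers move at their own pace and stop on an object; the grip force is fixed at half the most. Time passes only in rows, so rows that do not move let the fingers close. It gives the time, the measured TCP pose, the force, the opening and the grip force at its end, in the units of the state.
- ctrl.get_obs(): the state, without advancing time (a new reading comes with each control period).
- viewer.read_camera(name): name is "side" or "top" or "wrist"; returns the picture (384x512x3 uint8, red, green, blue); there is no depth.
- viewer.get_calibration(name): a dict with "intrinsics" (3x3 intrinsics, pixels), "k1" (the pictures are not rectified: a ray, as slopes to the right and down, at radius r is drawn at 1 + k1 r^2 times it, then the intrinsics apply), "R" (3x3) and "t" (3): a world point X has camera coordinates R X + t; the wrist camera has in their place "hand_eye" (4x4, takes a point from camera to tool coordinates, whose origin is the TCP and whose axes are the flange's). Camera axes: x right, y down, z forward; pixel columns grow to the right and rows downward; lengths in mm; the calibration is good to about 2 mm. A picture is of the moment at which its call begins: read the wrist's pose just before it. get_calibration takes no time and is no camera call.
- finish_job(): hands the job in; it is judged then, once.
The state is a dict: "t": time; "qpos": joint angles; "dq": joint speeds; "tau": joint torques, N m; "eef_pos": TCP position; "ee_rot": TCP orientation; "force": force on the tool from outside, world axes, zero at the start; "wrist_torque": the same for the moment, N m; "grip_width": opening from 0.0 (shut) to 1.0 (fully open); "gripper_force": force on a finger pad.
Only numpy, scipy, OpenCV 4.12 (cv2) and the standard library are available. Lean on these libraries where they do the work, as an engineer would, in place of code of your own. Each camera call takes 0.05 s, during which the arm holds its last target. There are 200 camera calls.

## Working session

There is one attempt and no reset: what is moved stays moved. The work goes in short steps, Python scripts to look and compute and a tool call to move; the robot and the scene stay as the last step left them, time stands still between calls to the robot, and variables do not carry over. Pictures are saved under pics/ and viewed, at most 10 in all, crops included, and the job is handed in when it is done.

Besides the shell and the picture viewer there is one more tool, called after "Request:" as name(argument=value, ...) on one line, values as JSON. jog_arm: Moves the arm, as the interface text tells. Scaled input: -1 to 1 covers 2.5 cm each way for a shift and 4 degrees each way for a turn. Its arguments: {"type":"object","properties":{"targets":{"type":"string"},"grip":{"type":"number"}},"required":["targets"]}

```bash
ls; mkdir -p pics; python3 - <<'E'
from plant import ctrl, viewer
import cv2,json
o=ctrl.get_obs();print(o)
for n in ["side","top","wrist"]:
    c=viewer.get_calibration(n);print(n,c)
    im=viewer.read_camera(n);cv2.imwrite(f"pics/{n}0.png",im[:,:,::-1])
import numpy as np
a=cv2.imread("pics/side0.png");b=cv2.imread("pics/top0.png")
E
```

```text
pics
{'t': 0.0, 'qpos': array([ 1.16510863,  0.32184492, -0.07009399,  1.45168643,  0.02262357,
        1.37079318, -0.05689476]), 'dq': array([ 0.00101361, -0.00030508, -0.00089477,  0.00123502,  0.00067337,
       -0.00097552,  0.00020889]), 'tau': array([ 7.91195343e-04, -4.91285741e+01, -4.03295355e-01, -3.12532461e+01,
       -6.39463635e-02,  4.37443075e-02,  1.87061119e-04]), 'eef_pos': array([ 264.6573728 , -593.10438356,  238.44159308]), 'ee_rot': array([-9.36813851e-04,  9.78047412e-01,  2.08380215e-01, -2.60271681e-04]), 'force': array([ 0.42615962,  0.10622709, -0.96756659]), 'wrist_torque': array([-0.02562297, -0.01703392, -0.00944732]), 'gripper_force': 0.0, 'grip_width': 1.002800351961661}
side {'intrinsics': array([[497.82118785,   0.        , 257.9965439 ],
       [  0.        , 497.82118785, 188.78243486],
       [  0.        ,   0.        ,   1.        ]]), 'k1': -0.18266351278368204, 'R': array([[-0.9585485 , -0.28477088, -0.00950329],
       [-0.20490857,  0.71213737, -0.67147066],
       [ 0.19798294, -0.64168988, -0.74097021]]), 't': array([ 535.24793004,  258.
[... 295 characters left out ...]
61538, -0.012604  , -0.05107307],
       [ 0.05109954, -0.00178654, -0.99869197]]), 't': array([ -63.05464958,  580.55496317, 1573.38218848])}
wrist {'intrinsics': array([[322.64626556,   0.        , 255.05108639],
       [  0.        , 322.64626556, 193.52090617],
       [  0.        ,   0.        ,   1.        ]]), 'k1': 0.029758916758865567, 'hand_eye': array([[-2.22018104e-04, -9.52320769e-01, -3.05098516e-01,
         8.43141132e+01],
       [ 9.99998750e-01, -6.89066879e-04,  1.42313007e-03,
        -1.80758009e-01],
       [-1.56550961e-03, -3.05097818e-01,  9.52319731e-01,
        -1.46035780e+02],
       [ 0.00000000e+00,  0.00000000e+00,  0.00000000e+00,
         1.00000000e+00]])}
```

View pics/side0.png

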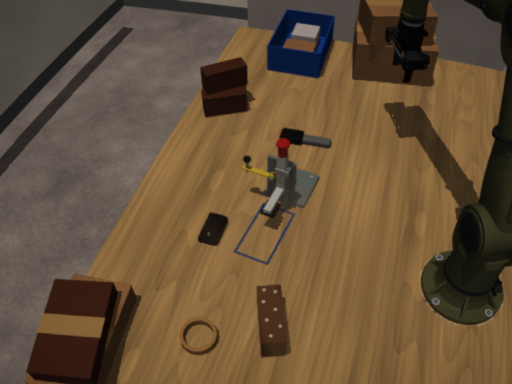

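View pics/top0.png

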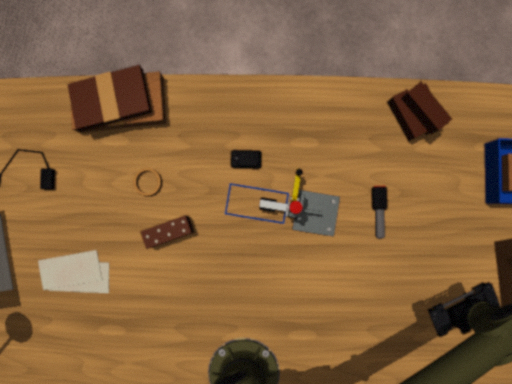

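The side view shows the stand at about (285,185) and the box at (271,320). The top view shows the outline at about (257,203), the knob at (296,208), the button at (299,171) and the box at (168,232). I'll measure these with colour masks and zoomed crops.

```bash
cat > h.py <<'E'
import numpy as np,cv2
from plant import ctrl,viewer
from scipy.spatial.transform import Rotation as Ro
from scipy.optimize import least_squares
def cam(n,o=None):
    c=viewer.get_calibration(n)
    if n=="wrist":
        T=np.eye(4);o=o or ctrl.get_obs();q=o['ee_rot'];T[:3,:3]=Ro.from_quat([q[1],q[2],q[3],q[0]]).as_matrix();T[:3,3]=o['eef_pos']
        M=np.linalg.inv(T@c['hand_eye']);return c['intrinsics'],c['k1'],M[:3,:3],M[:3,3]
    return c['intrinsics'],c['k1'],c['R'],c['t']
def proj(C,X):
    K,k,R,t=C;p=np.atleast_2d(X)@R.T+t;s=p[:,:2]/p[:,2:];s=s*(1+k*(s**2).sum(1,keepdims=True))
    return s*[K[0,0],K[1,1]]+K[:2,2]
def onz(C,uv,z=0):
    K,k,R,t=C;u=(np.atleast_2d(uv)-K[:2,2])/[K[0,0],K[1,1]];s=u.copy()
    for _ in range(20): s=u/(1+k*(s**2).sum(1,keepdims=True))
    d=np.c_[s,np.ones(len(s))]@R;c=-R.T@t
    return c+d*((z-c[2])/d[:,2:])
def tri(obs,x0=(600,0,100)):
    r=least_squares(lambda X:np.concatenate([(proj(C,X)[0]-uv) for C,uv in obs]),x0);return r.x,np.abs(r.fun).max()
E
python3 - <<'E'
from h import *
S=cam("side");T=cam("top");a=cv2.imread("pics/side0.png");b=cv2.imread("pics/top0.png")
def m(im,f,roi):
    x0,y0,x1,y1=roi;h=cv2.cvtColor(im,cv2.COLOR_BGR2HSV)[y0:y1,x0:x1].astype(int);ys,xs=np.nonzero(f(h));return np.c_[xs+x0,ys+y0]
red=lambda h:((h[...,0]<6)|(h[...,0]>174))&(h[...,1]>190)&(h[...,2]>90)
ra=m(a,red,(260,130,310,180));rb=m(b,red,(280,190,315,225))
print("red",ra.mean(0),len(ra),rb.mean(0),len(rb),tri([(S,ra.mean(0)),(T,rb.mean(0))]))
blue=lambda h:(h[...,0]>100)&(h[...,0]<130)&(h[...,1]>70)
for im,C,roi in((a,S,(225,195,305,270)),(b,T,(215,175,300,230))):
    p=m(im,blue,roi);w=onz(C,p)[:,:2].astype(np.float32);r=cv2.minAreaRect(w);print("outline",len(p),r)
c1=cv2.resize(a[125:220,230:330],None,fx=4,fy=4,interpolation=2)[:380,:400]
c2=cv2.resize(b[160:240,220:320],None,fx=4,fy=4,interpolation=2)
c3=cv2.resize(a[280:360,240:340],None,fx=4,fy=4,interpolation=2)[:220*2]
c4=cv2.resize(b[205:260,130:230],None,fx=4,fy=4,interpolation=2)
H=600;o=np.zeros((600,800,3),np.uint8)
o[:380,:400]=c1;o[:320,400:]=c2;o[380:600,400:]=c4;o[380:600,:400]=cv2.resize(a[283:357,228:362],(400,220),interpolation=2)
cv2.imwrite("pics/c1.png",o)
E
```

```text
red [282.7184466  142.65048544] 103 [295.34188034 207.12820513] 117 (array([ 531.72778864, -144.46288805,  245.36053012]), np.float64(0.32890046181572075))
outline 134 ((548.2880249023438, -35.27269744873047), (190.43887329101562, 98.6726303100586), 81.58515930175781)
outline 26 ((547.3245849609375, -36.30883026123047), (187.06158447265625, 97.33531951904297), 81.95722198486328)
```

View pics/c1.png

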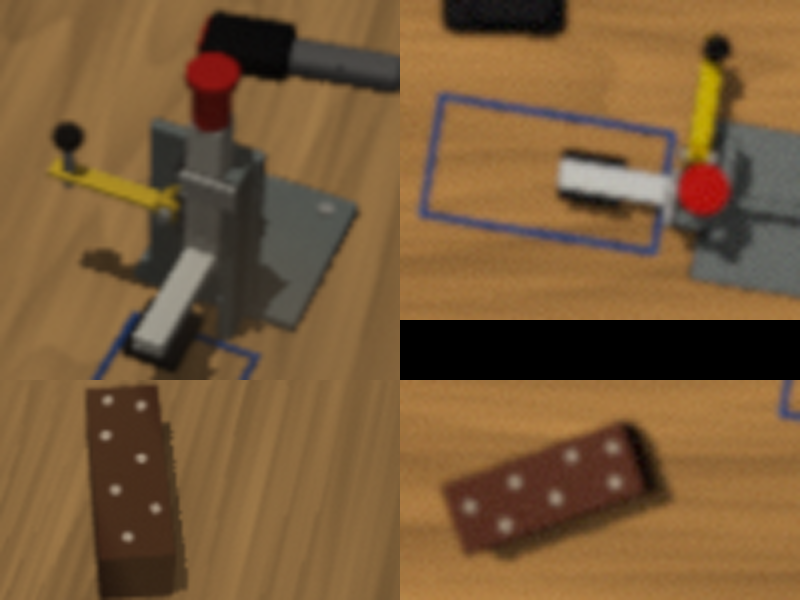

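The composite shows the knob flange at (214,70), the button at (68,137) in the side crop and (715,47) in the top crop, and seven matching dots on the box's top face. I'll triangulate the dots, the box corners and the button.

```bash
python3 - <<'E'
from h import *
S=cam("side");T=cam("top")
sd=lambda p:np.array([(p[0]+.5)/(400/134)-.5+228,(p[1]-380+.5)/(220/74)-.5+283])
td=lambda p:np.array([(p[0]-400+.5)/4-.5+130,(p[1]-380+.5)/4-.5+205])
A=[(127,537),(155,508),(115,490),(141,458),(105,435),(107,400),(140,405)]
B=[(470,507),(505,525),(515,482),(556,498),(571,456),(612,447),(615,482)]
for p,q in zip(A,B): print(tri([(S,sd(p)),(T,td(q))]))
w=onz(T,np.array([td(q) for q in[(443,487),(467,555),(648,492),(625,422)]]),80);print(w[:,:2]);r=cv2.minAreaRect(w[:,:2].astype(np.float32));print(r)
w=onz(S,np.array([sd(q) for q in[(86,390),(158,386),(175,555),(97,557)]]),80);print(w[:,:2]);print(cv2.minAreaRect(w[:,:2].astype(np.float32)))
s=lambda p:np.array([(p[0]+.5)/4-.5+230,(p[1]+.5)/4-.5+125]);t=lambda p:np.array([(p[0]-400+.5)/4-.5+220,(p[1]+.5)/4-.5+160])
print("btn",tri([(S,s((68,137))),(T,t((715,47)))]));print("flange",tri([(S,s((214,70))),(T,t((703.5,188)))]))
print("pad arm end top", tri([(S,s((148,340))),(T,t((560,175)))]))
o=ctrl.get_obs();q=o['ee_rot'];print(Ro.from_quat([q[1],q[2],q[3],q[0]]).as_matrix().round(3))
E
```

```text
(array([439.5984043 , 298.68684356,  76.02297676]), np.float64(0.38612011043295524))
(array([425.79361518, 270.44089796,  78.07394797]), np.float64(0.18278719244784725))
(array([459.23511463, 263.48986408,  76.92723054]), np.float64(0.2888888056041594))
(array([447.46620018, 231.25059124,  77.28096119]), np.float64(0.25608063480609644))
(array([479.90135078, 219.952149  ,  78.44110812]), np.float64(0.26667975867860605))
(array([487.34837285, 188.44747041,  77.84377028]), np.float64(0.28118665857994074))
(array([460.70877681, 185.67146957,  77.99960428]), np.float64(0.30916135825088986))
[[453.50988457 318.95966257]
 [401.66666338 299.29046565]
 [452.6199071  159.61724046]
 [505.76562297 178.20235134]]
((453.251708984375, 238.78524780273438), (56.29139709472656, 150.14419555664062), 20.36729621887207)
[[506.26992132 185.54701525]
 [451.79325358 165.90738237]
 [401.40399893 305.04780552]
 [456.72328041 322.67662662]]
((453.83697509765625, 245.29739379882812), (58.01790237426758, 148.02439880371094), 19.865427017211914)
btn (array([ 637.67674823, -159.55973299,  144.29569636]), np.float64(0.11873723787971358))
flange (array([ 531.92212508, -145.04722435,  246.69269543]), np.float64(0.09425243177693687))
pad arm end top (array([545.98854498, -46.49359929,  84.93344249]), np.float64(0.4776327245758978))
[[ 0.913  0.408 -0.001]
 [ 0.408 -0.913  0.001]
 [-0.    -0.002 -1.   ]]
```

Request:
jog_arm(targets="0 0 -0.4 -1;0 0 -0.4 -1;0 0 -0.4 -1;0 0 -0.4 -1;0 0 -0.4 -1;0 0 -0.4 -1;0 0 -0.4 -1;0 0 -0.4 -1", grip=87)

```text
t: 0.82
eef_pos: [264.8, -593.4, 319.6]
ee_rot: [-0.0, 0.882, 0.471, -0.0]
force: [-0.7, -0.4, 0.2]
grip_width: 1.003
gripper_force: 0.0
```

Request:
jog_arm(targets="0 0 0 -1;0 0 0 -1;0 0 0 -1;0 0 0 -1;0 0 0 -1;0 0 0 -1;0 0 0 -0.4;0.5 0.2 0 0")

```text
t: 1.48
eef_pos: [269.2, -583.5, 318.5]
ee_rot: [-0.001, 0.758, 0.652, -0.001]
force: [-0.8, -0.3, -0.5]
grip_width: 1.001
gripper_force: 0.0
```

Request:
jog_arm(targets="0.9 0.4 0 0;0.9 0.4 0 0;0.9 0.4 0 0;0.9 0.4 0 0;0.9 0.4 0 0;0.9 0.4 0 0;0.9 0.4 0 0;0.9 0.4 0 0")

```text
t: 2.15
eef_pos: [377.8, -413.1, 319.4]
ee_rot: [-0.0, 0.757, 0.654, 0.0]
force: [-1.1, 0.7, 0.2]
grip_width: 1.003
gripper_force: 0.0
```

Request:
jog_arm(targets="0.9 0.4 0 0;0.9 0.4 0 0;0.9 0.4 0 0;0.9 0.4 0 0;0.9 0.4 0 0;0.9 0.4 0 0;0 0 0 0;0 0 0 0")

```text
t: 2.82
eef_pos: [456.8, -287.9, 319.6]
ee_rot: [-0.0, 0.755, 0.655, -0.0]
force: [-0.2, -0.7, -0.3]
grip_width: 1.002
gripper_force: 0.0
```

Request:
jog_arm(targets="0.9 0.32 0 0;0.9 0.32 0 0;0.9 0.32 0 0;0.9 0.32 0 0;0.8 0.29 0 0;0 0 0 0;0 0 0 0")

```text
t: 3.4
eef_pos: [510.6, -187.0, 319.4]
ee_rot: [0.0, 0.756, 0.654, -0.0]
force: [-0.2, -0.4, -0.8]
grip_width: 0.998
gripper_force: 0.0
```

```bash
cat > look.py <<'E'
import sys,json
from h import *
o=ctrl.get_obs();im=viewer.read_camera("wrist");n=sys.argv[1]
cv2.imwrite(f"pics/{n}.png",im[:,:,::-1]);json.dump({k:list(map(float,o[k])) for k in("eef_pos","ee_rot")},open(f"pics/{n}.json","w"))
C=cam("wrist",o);h=cv2.cvtColor(im,cv2.COLOR_RGB2HSV).astype(int)
r=((h[...,0]<6)|(h[...,0]>174))&(h[...,1]>190)&(h[...,2]>60);y,x=np.nonzero(r)
print(o['eef_pos'],"red",len(x),x.mean() if len(x) else 0,y.mean() if len(x) else 0)
E
python3 look.py w1
```

```text
[ 510.58906307 -186.98220755  319.4014745 ] red 11 271.3636363636364 147.36363636363637
```

Request:
jog_arm(targets="0.9 0.3 0 0;0.9 0.3 0 0;0 0 0 0;0 0 0 0")

```text
t: 3.78
eef_pos: [531.9, -145.6, 319.4]
ee_rot: [0.0, 0.757, 0.654, -0.0]
force: [-0.0, -1.1, -0.6]
grip_width: 1.002
gripper_force: 0.0
```

```bash
python3 look.py w2; python3 - <<'E'
import cv2,numpy as np
a=cv2.imread("pics/w1.png");b=cv2.imread("pics/w2.png");cv2.imwrite("pics/c2.png",cv2.resize(np.hstack([a[:,56:456],b[:,56:456]]),(800,384)))
E
```

```text
[ 531.85340528 -145.55772349  319.40461431] red 152 257.73026315789474 211.88815789473685
```

View pics/c2.png

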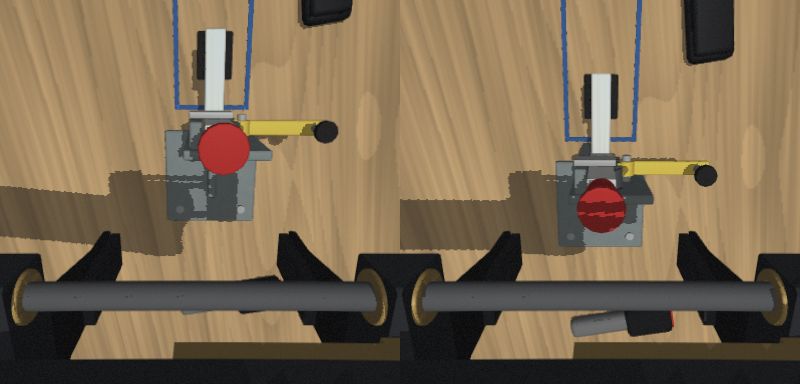

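Each half of the picture has a wrist view. The knob is at (280,149) and (257,206) in full-picture pixels, the button at (381,131) and (362,175), and the outline edges run nearly straight up the picture.

```bash
python3 - <<'E'
from h import *
import json
S=cam("side");T=cam("top");L=lambda n:cam("wrist",json.load(open(f"pics/{n}.json")))
W1,W2=L("w1"),L("w2")
print("knob",tri([(W1,(280,149)),(W2,(257.5,206))]))
print("btn",tri([(W1,(381.5,131)),(W2,(362,175.5))]))
for n,C in(("w1",W1),("w2",W2)):
    im=cv2.imread(f"pics/{n}.png");h=cv2.cvtColor(im,cv2.COLOR_BGR2HSV).astype(int)[:160]
    y,x=np.nonzero((h[...,0]>100)&(h[...,0]<130)&(h[...,1]>130)&(h[...,2]>80));w=onz(C,np.c_[x,y])[:,:2]
    xm=x.mean()
    for s in(x<xm-20,x>xm+20):
        v=cv2.fitLine(w[s].astype(np.float32),cv2.DIST_HUBER,0,.01,.01).ravel();print(n,s.sum(),np.degrees(np.arctan(v[1]/v[0])),v[2:])
E
```

```text
knob (array([ 534.21097377, -146.04890876,  234.27700403]), np.float64(0.714137348739655))
btn (array([ 638.63917201, -159.55861907,  148.1297915 ]), np.float64(0.4681212294259467))
w1 402 82.030045 [498.6193  -56.37041]
w1 417 80.839386 [593.48584 -68.46858]
w2 498 81.81382 [502.29703  -31.506533]
w2 502 81.01439 [597.0628   -44.460938]
```

```bash
python3 - <<'E'
from h import *
import json
S=cam("side");T=cam("top");L=lambda n:cam("wrist",json.load(open(f"pics/{n}.json")))
W1,W2=L("w1"),L("w2")
td=lambda p:np.array([(p[0]-400+.5)/4-.5+220,(p[1]+.5)/4-.5+160]);sd=lambda p:np.array([(p[0]+.5)/4-.5+230,(p[1]+.5)/4-.5+125])
def fit(ob,zs):
    for z in zs:
        r=least_squares(lambda X:np.concatenate([proj(C,[X[0],X[1],z])[0]-uv for C,uv in ob]),(540,-100));print(z,r.x.round(1),r.fun.round(1))
print("flange S,T,W1,W2");fit([(S,sd((214,70))),(T,td((703.5,188))),(W1,(280,149)),(W2,(257.5,206))],(233,248))
print("arm end mid");fit([(S,sd((148,345))),(T,td((559,175))),(W1,(271.5,29)),(W2,(256.5,74))],(72,87))
E
```

```text
flange S,T,W1,W2
233 [ 534.1 -146.6] [-0.9  3.3  0.3 -0.6 -0.8  0.3  0.7  0.4]
248 [ 533.9 -142.6] [-1.1  0.1 -0.9 -0.7 -0.2 -1.7 -0.2  2.4]
arm end mid
72 [548.6 -45.4] [-0.6  1.9 -0.2 -1.2 -0.7  1.2  0.3 -0.5]
87 [547.9 -46.3] [-0.3 -1.8  0.1 -1.1 -0.6 -0.3 -0.1 -0.2]
```

Request:
jog_arm(targets="0.04 0.08 0.47 0;0 0 0.47 0;0 0 0.47 0;0 0 0.47 0;0 0 0.47 0;0 0 0.47 0;0 0 0.47 0;0 0 0.47 0")

```text
t: 4.5
eef_pos: [534.1, -144.4, 224.2]
ee_rot: [-0.0, 0.757, 0.654, -0.0]
force: [0.6, 0.4, 0.0]
grip_width: 0.995
gripper_force: 0.0
```

Request:
jog_arm(targets="0 0 0 0;0 0 0 0;0 0 0 0;0 0 0 0;0 0 0 0;0 0 0 0;0 0 0 0;0 0 0 0", grip=15)

```text
t: 5.17
eef_pos: [534.3, -144.5, 225.8]
ee_rot: [0.0, 0.757, 0.654, 0.0]
force: [0.0, 1.0, 0.0]
grip_width: 0.477
gripper_force: 0.0
```

Request:
jog_arm(targets="0 0 0 0;0 0 0 0;0 0 0 0;0 0 0 0;0 0 0 0;0 0 0 0")

```text
t: 5.67
eef_pos: [533.7, -144.4, 225.6]
ee_rot: [-0.0, 0.757, 0.654, -0.001]
force: [-4.8, 0.9, 4.1]
grip_width: 0.396
gripper_force: 30.0
```

Request:
jog_arm(targets="0 0 -0.08 0;0 0 -0.08 0;0 0 -0.08 0;0 0 -0.08 0;0 0 -0.08 0;0 0 -0.08 0;0 0 -0.08 0;0 0 -0.08 0")

```text
t: 6.33
eef_pos: [533.6, -144.4, 241.9]
ee_rot: [-0.001, 0.757, 0.654, -0.001]
force: [-2.1, -0.7, -10.4]
grip_width: 0.393
gripper_force: 30.0
```

Request:
jog_arm(targets="0 0 -0.08 0;0 0 -0.08 0;0 0 -0.08 0;0 0 -0.08 0;0 0 -0.08 0;0 0 -0.08 0;0 0 -0.08 0;0 0 -0.08 0")

```text
t: 7.0
eef_pos: [533.7, -144.4, 258.4]
ee_rot: [-0.0, 0.757, 0.654, -0.001]
force: [-5.0, 1.0, -14.6]
grip_width: 0.394
gripper_force: 30.0
```

Request:
jog_arm(targets="0 0 -0.08 0;0 0 -0.08 0;0 0 -0.08 0;0 0 -0.08 0;0 0 -0.08 0;0 0 -0.08 0;0 0 -0.08 0;0 0 -0.08 0")

```text
t: 7.67
eef_pos: [533.7, -144.3, 274.9]
ee_rot: [-0.0, 0.757, 0.654, -0.001]
force: [-8.1, 1.6, -9.1]
grip_width: 0.395
gripper_force: 30.0
```

```bash
python3 - <<'E'
from h import *
print(ctrl.get_obs()['eef_pos'],ctrl.get_obs()['force'])
im=viewer.read_camera("side")[:,:,::-1];cv2.imwrite("pics/s2.png",im)
b=cv2.imread("pics/side0.png");cv2.imwrite("pics/c3.png",np.hstack([cv2.resize(x[110:230,230:330],(400,480),interpolation=2) for x in(b,im)]))
E
```

```text
[ 533.70829248 -144.34036809  274.87732543] [-8.07652662  1.61821564 -9.07879565]
```

View pics/c3.png

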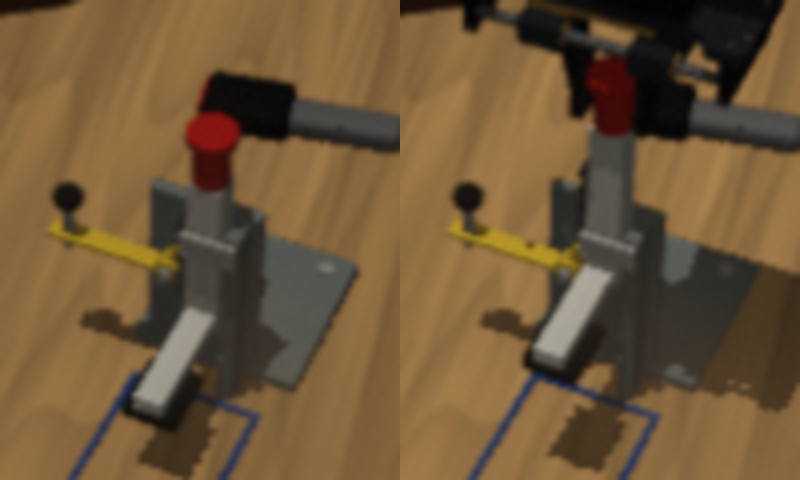

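The left crop is before the lift and the right crop is after. The rail is up, with the arm end moved from about (148,400) to (550,350) and the button at (468,196). I'll release the knob and back off.

Request:
jog_arm(targets="0 0 0 0;0 0 0 0;0 0 0 0;0 0 0 0;0 0 0 0;0 0 0 0;0 0 0 0;0 0 0 0", grip=87)

```text
t: 8.38
eef_pos: [534.5, -144.5, 273.9]
ee_rot: [0.0, 0.757, 0.654, 0.0]
force: [-0.0, 0.3, 0.2]
grip_width: 0.918
gripper_force: 0.0
```

Request:
jog_arm(targets="0 0 -0.4 0;0 0 -0.4 0;0 0 -0.4 0;0 0 -0.4 0;0 0 -0.4 0;0.5 0 -0.4 0;0.9 0 0 0;0.9 0 0 0")

```text
t: 9.05
eef_pos: [543.1, -86.6, 335.1]
ee_rot: [0.001, 0.757, 0.653, 0.001]
force: [0.6, 0.5, -0.8]
grip_width: 1.002
gripper_force: 0.0
```

Request:
jog_arm(targets="0.9 0 0 0;0.9 0 0 0;0.9 0 0 0;0.9 0 0 0;0.9 0 0 0;0.9 0 0 0;0.9 0 0 0;0.9 0 0 0")

```text
t: 9.72
eef_pos: [568.5, 92.8, 334.4]
ee_rot: [0.0, 0.756, 0.654, 0.0]
force: [0.0, 0.1, -0.5]
grip_width: 0.997
gripper_force: 0.0
```

```bash
python3 - <<'E'
from h import *
S=cam("side");T=cam("top")
im=viewer.read_camera("side")[:,:,::-1];tp=viewer.read_camera("top")[:,:,::-1];cv2.imwrite("pics/s3.png",im);cv2.imwrite("pics/t3.png",tp)
def red(im,roi):
    x0,y0,x1,y1=roi;h=cv2.cvtColor(np.ascontiguousarray(im),cv2.COLOR_BGR2HSV)[y0:y1,x0:x1].astype(int)
    y,x=np.nonzero(((h[...,0]<6)|(h[...,0]>174))&(h[...,1]>190)&(h[...,2]>60));return x+x0,y+y0
a=cv2.imread("pics/side0.png")
for n,i in(("old",a),("new",im)):
    x,y=red(i,(262,110,302,165));print(n,len(x),x.min(),x.max(),y.min(),y.max())
for r in(0,15,45,60):
    X=[534-1,-145,233+r];print(r,proj(S,X),proj(S,[534,-145,190+r]))
cv2.imwrite("pics/c4.png",np.hstack([cv2.resize(im[100:220,230:330],(400,480),interpolation=2),cv2.resize(tp[160:240,220:320],(400,320),interpolation=2)[:480] if 0 else cv2.copyMakeBorder(cv2.resize(tp[160:240,220:320],(400,320),interpolation=2),0,160,0,0,0)]))
print(ctrl.get_obs()['eef_pos'])
E
```

```text
old 149 277 289 132 156
new 181 277 290 125 144
0 [[282.48586103 145.96056734]] [[281.6994241 157.7817049]]
15 [[282.636491   141.67804422]] [[281.84176893 153.69581527]]
45 [[282.94333129 132.89783861]] [[282.13177689 145.32072774]]
60 [[283.09956845 128.39732697]] [[282.27947193 141.02881704]]
[567.89835774  97.0465383  334.47701699]
```

View pics/c4.png

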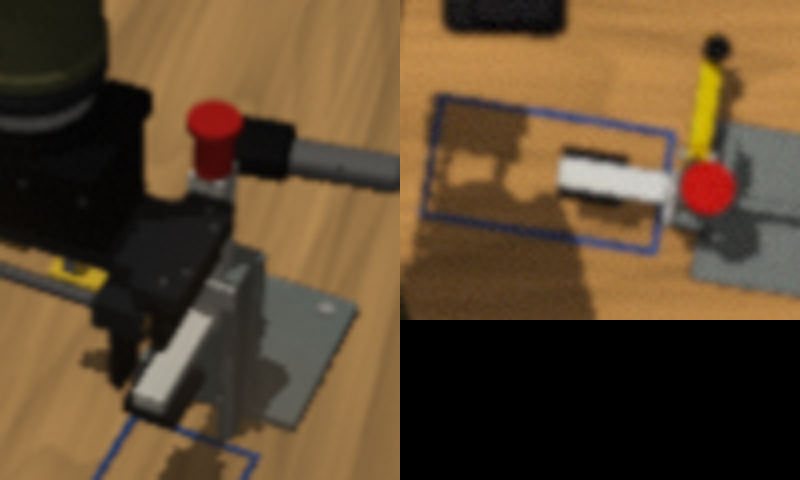

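The left crop shows the released rail standing with its flange at about (215,120). That is 45 mm above the start, so the pad stays raised. Next I go over the box.

Request:
jog_arm(targets="0 0 0 -1;0 0 0 -1;0 0 0 -1;0 0 0 -1;0 0 0 -1;0 0 0 -1;0 0 0 -1;0 0 0 -0.1")

```text
t: 10.48
eef_pos: [568.6, 90.5, 334.1]
ee_rot: [0.0, 0.573, 0.82, -0.0]
force: [1.0, -0.2, -0.7]
grip_width: 0.998
gripper_force: 0.0
```

Request:
jog_arm(targets="0.9 -0.23 0.2 0;0.9 -0.23 0.2 0;0.9 -0.23 0.2 0;0.9 -0.23 0.2 0;0.9 -0.23 0.2 0;0.9 -0.23 0.2 0;0.9 -0.23 0.2 0;0 0 0 0")

```text
t: 11.15
eef_pos: [473.0, 229.7, 298.5]
ee_rot: [-0.001, 0.571, 0.821, 0.0]
force: [-0.4, 0.6, 0.3]
grip_width: 1.001
gripper_force: 0.0
```

```bash
python3 look.py w3
```

```text
[473.02413192 229.73508744 298.53687005] red 0 0 0
```

Request:
jog_arm(targets="0.9 -0.23 0.2 0;0.9 -0.23 0.2 0;0.9 -0.23 0.2 0;0 0 0 0;0 0 0 0")

```text
t: 11.62
eef_pos: [437.3, 282.6, 283.8]
ee_rot: [0.0, 0.573, 0.82, -0.0]
force: [-0.6, -0.7, -0.2]
grip_width: 1.001
gripper_force: 0.0
```

```bash
python3 look.py w4; python3 - <<'E'
import cv2,numpy as np
a=cv2.imread("pics/w3.png");b=cv2.imread("pics/w4.png");cv2.imwrite("pics/c5.png",np.hstack([a[:,56:456],b[:,56:456]]))
E
```

```text
[437.3267273  282.55436107 283.81799068] red 0 0 0
```

View pics/c5.png

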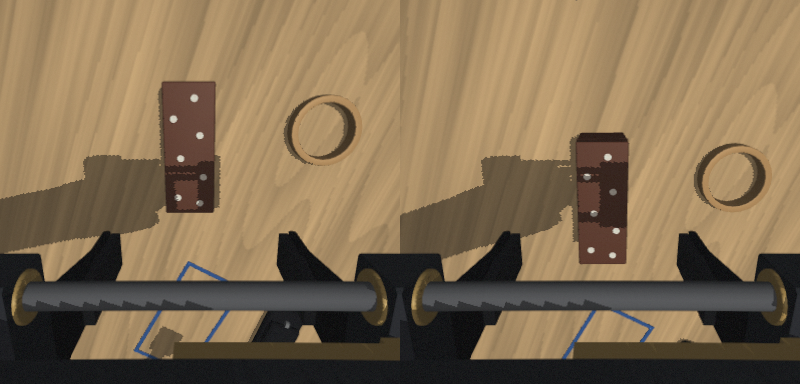

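The box's top face is in both wrist views: w3 corners (162,82), (215,82), (213,212) and (166,212), and w4 corners (576,142), (628,141), (626,264) and (579,264). It lies nearly straight along tool x.

```bash
python3 - <<'E'
from h import *
import json
L=lambda n:cam("wrist",json.load(open(f"pics/{n}.json")))
W3,W4=L("w3"),L("w4")
A=np.array([(162,82),(215,82),(213,212),(166,212)],float)+[56,0];B=np.array([(576,142),(628,141),(626,264),(579,264)],float)-[344,0]
P=[]
for p,q in zip(A,B): x,r=tri([(W3,p),(W4,q)],(450,240,80));P.append(x);print(x.round(1),round(r,2))
for C,p in((W3,A),(W4,B)): print(cv2.minAreaRect(onz(C,p,80)[:,:2].astype(np.float32)), onz(C,p,80).mean(0))
E
```

```text
[403.4 302.3  78.4] 0.04
[456.7 322.2  74.1] 0.04
[507.1 185.2  86. ] 0.17
[454.6 164.7  83.7] 0.06
((455.6558532714844, 242.63653564453125), (56.80620193481445, 148.2339324951172), 20.33097267150879) [455.74165968 242.66501945  80.        ]
((455.560791015625, 242.39788818359375), (57.48995590209961, 150.2505340576172), 20.71857261657715) [455.83323668 242.54718333  80.        ]
```

Request:
jog_arm(targets="0.24 0.13 0.6 0;0 0 0.6 0;0 0 0.6 0;0 0 0.6 0;0 0 0.6 0;0 0 0.6 0;0 0 0.6 0;0 0 0.6 0")

```text
t: 12.33
eef_pos: [440.3, 287.1, 163.0]
ee_rot: [0.0, 0.575, 0.818, -0.0]
force: [-0.0, 0.2, 0.6]
grip_width: 0.999
gripper_force: 0.0
```

Request:
jog_arm(targets="0 0 0.6 0;0 0 0.6 0;0 0 0.6 0;0 0 0.6 0;0 0 0.6 0;0 0 0.6 0;0 0 0.6 0;0 0 0.5 0")

```text
t: 13.0
eef_pos: [440.0, 287.0, 44.9]
ee_rot: [0.0, 0.575, 0.818, -0.001]
force: [0.6, -1.1, 0.1]
grip_width: 1.003
gripper_force: 0.0
```

Request:
jog_arm(targets="0 0 0 0;0 0 0 0;0 0 0 0;0 0 0 0;0 0 0 0;0 0 0 0;0 0 0 0;0 0 0 0", grip=45)

```text
t: 13.67
eef_pos: [439.0, 289.2, 46.8]
ee_rot: [0.0, 0.573, 0.819, 0.0]
force: [0.1, -1.0, 5.2]
grip_width: 0.662
gripper_force: 30.0
```

Request:
jog_arm(targets="0 0 0 0.89;0 0 0 0.89;0 0 0 0.89;0 0 0 0.89;0 0 0 0.89;0 0 0 0.89;0 0 0 0.89;0 0 0 0.89")

```text
t: 14.33
eef_pos: [439.9, 288.8, 46.8]
ee_rot: [0.001, 0.758, 0.652, 0.001]
force: [1.3, -1.6, 4.4]
grip_width: 0.663
gripper_force: 30.0
```

Request:
jog_arm(targets="-0.42 0.26 0 0;-0.42 0.26 0 0;-0.42 0.26 0 0;-0.42 0.26 0 0;-0.42 0.26 0 0;-0.42 0.26 0 0;-0.42 0.26 0 0;-0.42 0.26 0 0")

```text
t: 15.0
eef_pos: [477.9, 199.8, 46.9]
ee_rot: [-0.001, 0.757, 0.654, 0.001]
force: [-0.8, 4.5, 4.0]
grip_width: 0.665
gripper_force: 30.0
```

Request:
jog_arm(targets="-0.42 0.26 0 0;-0.42 0.26 0 0;-0.42 0.26 0 0;-0.42 0.26 0 0;-0.42 0.26 0 0;-0.42 0.26 0 0;0 0 0 0;0 0 0 0")

```text
t: 15.67
eef_pos: [508.8, 128.1, 46.8]
ee_rot: [0.001, 0.758, 0.653, 0.0]
force: [0.9, -2.7, 5.8]
grip_width: 0.668
gripper_force: 30.0
```

Request:
jog_arm(targets="-0.43 0.26 0 0;-0.43 0.26 0 0;-0.43 0.26 0 0;-0.43 0.26 0 0;-0.43 0.26 0 0;-0.43 0.26 0 0;-0.43 0.26 0 0;-0.43 0.26 0 0")

```text
t: 16.33
eef_pos: [546.4, 38.4, 46.8]
ee_rot: [-0.0, 0.757, 0.654, 0.001]
force: [-1.9, 4.4, 7.3]
grip_width: 0.663
gripper_force: 30.0
```

Request:
jog_arm(targets="-0.42 0.25 0 0;-0.42 0.25 0 0;0 0 0 0;0 0 0 0;0 0 0 0")

```text
t: 16.75
eef_pos: [556.7, 12.6, 46.8]
ee_rot: [0.002, 0.758, 0.653, 0.0]
force: [0.6, -1.7, 5.5]
grip_width: 0.665
gripper_force: 30.0
```

```bash
python3 look.py w5; python3 - <<'E'
from h import *
tp=viewer.read_camera("top")[:,:,::-1];cv2.imwrite("pics/t5.png",tp);sd=viewer.read_camera("side")[:,:,::-1];cv2.imwrite("pics/s5.png",sd)
a=cv2.imread("pics/w5.png")[:,56:456]
o=np.zeros((384,800,3),np.uint8);o[:,:400]=a;o[:192,400:]=cv2.resize(tp[165:237,200:350],(400,192),interpolation=2);o[192:,400:]=cv2.resize(sd[180:276,205:405],(400,192),interpolation=2)
cv2.imwrite("pics/c6.png",o)
E
```

```text
[556.741229    12.56812963  46.8095805 ] red 0 0 0
```

View pics/c6.png

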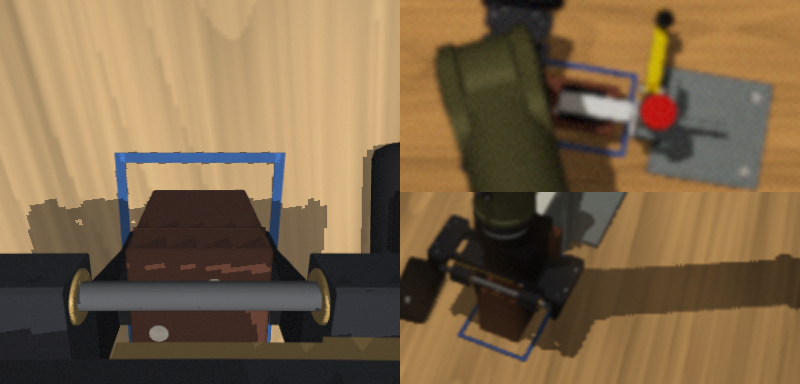

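The wrist view shows the outer outline edge at row 157 with inner corners (127,163) and (274,163). The box's bottom edge at that end runs from (152,190) to (247,190). I'll check the gaps.

```bash
python3 - <<'E'
from h import *
import json
C=cam("wrist",json.load(open("pics/w5.json")))
w=onz(C,np.array([(127,163),(274,163),(152,190.5),(247,190.5)],float)+[56,0])[:,:2];print(w.round(1))
a=np.radians(81.5);ex=np.array([np.cos(a),np.sin(a)]);ey=np.array([np.sin(a),-np.cos(a)])
for n,p in zip("oL oR bL bR".split(),w): print(n,((p-[549.5,-36])@ex).round(1),((p-[549.5,-36])@ey).round(1))
for i,j in((0,1),(2,3)): d=w[j]-w[i];print(np.degrees(np.arctan2(d[1],d[0]))+90,np.linalg.norm(d))
im=cv2.imread("pics/w5.png");h=cv2.cvtColor(im,cv2.COLOR_BGR2HSV).astype(int)[150:240]
y,x=np.nonzero((h[...,0]>100)&(h[...,0]<130)&(h[...,1]>130)&(h[...,2]>50));y+=150;w=onz(C,np.c_[x,y])[:,:2]
l=(w-[549.5,-36])
for s in((l@ey<-40)&(l@ex<85),(l@ey>40)&(l@ex<85)):
    v=cv2.fitLine(w[s].astype(np.float32),cv2.DIST_HUBER,0,.01,.01).ravel();print(s.sum(),np.degrees(np.arctan(v[1]/v[0])),np.median(l[s]@ey))
q=json.load(open("pics/w5.json"))['ee_rot'];print(2*np.degrees(np.arctan2(q[2],q[1])))
E
```

```text
[[519.8  60.5]
 [608.2  47.2]
 [531.4  41. ]
 [590.2  32.2]]
oL 91.0 -43.6
oR 90.9 45.8
bL 73.5 -29.3
bR 73.4 30.2
81.43508476846783 89.38887640910951
81.41812767715363 59.41883925438811
536 80.9224 -47.94848127790243
543 81.60178 48.726819256098494
81.49366009572933
```

Request:
jog_arm(targets="0.03 0 0 0;0.03 0 0 0;0 0 0 0;0 0 0 0")

```text
t: 17.23
eef_pos: [556.8, 12.8, 46.8]
ee_rot: [0.002, 0.758, 0.653, -0.0]
force: [1.2, -4.1, 6.5]
grip_width: 0.665
gripper_force: 30.0
```

Request:
jog_arm(targets="0 0 0 0;0 0 0 0;0 0 0 0;0 0 0 0;0 0 0 0;0 0 0 0;0 0 0 0;0 0 0 0", grip=87)

```text
t: 17.9
eef_pos: [555.3, 16.5, 46.0]
ee_rot: [-0.0, 0.757, 0.653, -0.0]
force: [-0.6, -0.0, -0.3]
grip_width: 0.996
gripper_force: 0.0
```

Request:
jog_arm(targets="0.1 0 -0.5 0;0.1 0 -0.7 0;0.1 0 -0.9 0;0.1 0 -0.9 0;0.1 0 -0.9 0;0.1 0 -0.9 0;0.1 0 -0.9 0;0.1 0 -0.9 0")

```text
t: 18.57
eef_pos: [558.2, 36.8, 213.3]
ee_rot: [0.0, 0.757, 0.654, 0.0]
force: [0.2, 0.1, 0.7]
grip_width: 1.0
gripper_force: 0.0
```

Request:
jog_arm(targets="0 0 -0.9 0;0 0 -0.9 0;0 0 -0.9 0;0 0 -0.9 0;0 0 0 0;0 0 0 0", grip=0)

```text
t: 19.07
eef_pos: [558.9, 36.9, 303.3]
ee_rot: [0.001, 0.757, 0.653, 0.001]
force: [0.3, -0.4, -0.0]
grip_width: 0.632
gripper_force: 0.0
```

```bash
python3 look.py w6; python3 - <<'E'
from h import *
tp=viewer.read_camera("top")[:,:,::-1];sd=viewer.read_camera("side")[:,:,::-1]
a=cv2.imread("pics/w6.png")[:,56:456]
o=np.zeros((384,800,3),np.uint8);o[:,:400]=a;o[:192,400:]=cv2.resize(tp[165:237,200:350],(400,192),interpolation=2);o[192:,400:]=cv2.resize(sd[130:274,205:505],(400,192),interpolation=2)
cv2.imwrite("pics/c7.png",o)
E
```

```text
[558.87835668  36.85383534 303.27875227] red 0 0 0
```

View pics/c7.png

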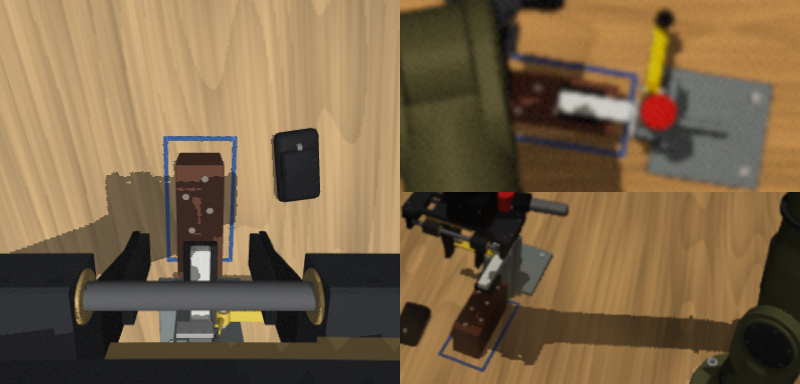

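The box sits inside the outline, and the arm and pad are over it at (200,270) in the wrist crop. The knob would foul the wide gripper body, so I turn the tool 90° before going to the button.

Request:
jog_arm(targets="0 0 -0.25 1;0 0 -0.25 1;0 0 -0.25 1;0 0 -0.25 1;0 0 -0.25 1;0 0 -0.25 1;0 0 -0.25 1;0 0 -0.25 1")

```text
t: 19.88
eef_pos: [557.7, 36.1, 350.1]
ee_rot: [-0.001, 0.909, 0.418, -0.001]
force: [0.1, -0.6, -0.0]
grip_width: 0.011
gripper_force: 0.0
```

Request:
jog_arm(targets="0 0 0 1;0 0 0 1;0 0 0 1;0 0 0 1;0 0 0 1;0 0 0 1;0 0 0 1;0 0 0 1")

```text
t: 20.55
eef_pos: [557.7, 36.1, 349.7]
ee_rot: [-0.0, 0.989, 0.151, -0.001]
force: [-0.1, 0.1, -0.3]
grip_width: 0.005
gripper_force: 0.0
```

Request:
jog_arm(targets="0 0 0 1;0 0 0 1;0 0 0 1;0 0 0 1;0 0 0 1;0 0 0 1;0 0 0 0.5;0 0 0 0")

```text
t: 21.22
eef_pos: [557.7, 36.1, 349.8]
ee_rot: [0.0, 0.997, -0.074, -0.001]
force: [-0.1, -0.3, 0.2]
grip_width: 0.009
gripper_force: 0.0
```

Request:
jog_arm(targets="0.54 0.91 0 0;0.54 0.91 0 0;0.54 0.91 0 0;0.54 0.91 0 0;0.54 0.91 0 0;0.54 0.91 0 0;0.54 0.91 0 0;0.54 0.91 0 0")

```text
t: 21.88
eef_pos: [638.5, -160.9, 350.0]
ee_rot: [-0.0, 0.997, -0.073, -0.001]
force: [-0.1, -0.1, -0.1]
grip_width: 0.003
gripper_force: 0.0
```

Request:
jog_arm(targets="0 0 0.2 0;0 0 0.2 0;0 0 0 0")

```text
t: 22.13
eef_pos: [637.8, -158.7, 338.8]
ee_rot: [-0.001, 0.997, -0.073, -0.002]
force: [-0.2, 0.7, 0.2]
grip_width: 0.003
gripper_force: 0.0
```

```bash
python3 look.py w7
```

```text
[ 637.75667943 -158.67782972  338.82874428] red 11 342.1818181818182 247.1818181818182
```

View pics/w7.png

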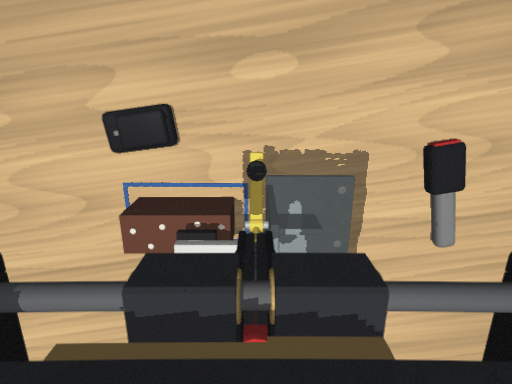

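The button is at (256.5,170), directly in front of the closed fingers. The box is still inside the outline.

```bash
python3 - <<'E'
from h import *
import json
L=lambda n:cam("wrist",json.load(open(f"pics/{n}.json")))
C=L("w7")
for z in(125,137,148): print(z,onz(C,[(256.5,170)],z).round(1))
print("all",tri([(L("w1"),(381.5,131)),(L("w2"),(362,175.5)),(C,(256.5,170))],(638,-160,140)))
E
```

```text
125 [[ 634.3 -159.9  125. ]]
137 [[ 637.2 -160.3  137. ]]
148 [[ 639.9 -160.6  148. ]]
all (array([ 639.61686952, -159.96748188,  145.9302149 ]), np.float64(0.6188658566686058))
```

Request:
jog_arm(targets="0.05 0.04 0.8 0;0 0 0.8 0;0 0 0.8 0;0 0 0.8 0;0 0 0.8 0;0 0 0.8 0;0 0 0.8 0;0 0 0.8 0")

```text
t: 22.85
eef_pos: [639.5, -158.9, 180.8]
ee_rot: [-0.0, 0.997, -0.072, 0.0]
force: [-0.2, -0.0, -0.2]
grip_width: 0.006
gripper_force: 0.0
```

Request:
jog_arm(targets="0 0 0.06 0;0 0 0.06 0;0 0 0.06 0;0 0 0.06 0;0 0 0 0;0 0 0 0")

```text
t: 23.35
eef_pos: [640.0, -160.9, 176.1]
ee_rot: [0.0, 0.997, -0.073, 0.001]
force: [-0.9, -0.3, 0.9]
grip_width: 0.01
gripper_force: 0.0
```

Request:
jog_arm(targets="0 0 0.04 0;0 0 0.04 0;0 0 0.04 0;0 0 0.04 0;0 0 0 0")

```text
t: 23.77
eef_pos: [639.3, -160.9, 170.7]
ee_rot: [-0.0, 0.997, -0.073, -0.0]
force: [0.3, 0.3, 0.1]
grip_width: 0.006
gripper_force: 0.0
```

Request:
jog_arm(targets="0 0 0.04 0;0 0 0.04 0;0 0 0.04 0;0 0 0 0;0 0 0 0")

```text
t: 24.18
eef_pos: [639.4, -160.8, 167.9]
ee_rot: [0.0, 0.997, -0.073, -0.0]
force: [0.3, 0.2, 0.5]
grip_width: 0.007
gripper_force: 0.0
```

Request:
jog_arm(targets="0 0 0.04 0;0 0 0.04 0;0 0 0.04 0;0 0 0 0;0 0 0 0")

```text
t: 24.6
eef_pos: [640.3, -161.0, 165.9]
ee_rot: [0.0, 0.997, -0.073, 0.001]
force: [1.2, -0.3, 4.8]
grip_width: 0.004
gripper_force: 2.3
```

Request:
jog_arm(targets="0 0 0.03 0;0 0 0.03 0;0 0 0 0;0 0 0 0")

```text
t: 24.93
eef_pos: [640.9, -161.1, 164.6]
ee_rot: [0.0, 0.997, -0.073, 0.002]
force: [2.1, -0.1, 5.0]
grip_width: 0.004
gripper_force: 2.5
```

Request:
jog_arm(targets="0 0 0.03 0;0 0 0.03 0;0 0 0 0;0 0 0 0")

```text
t: 25.27
eef_pos: [641.4, -161.1, 163.4]
ee_rot: [0.0, 0.997, -0.073, 0.002]
force: [3.9, -0.3, 5.7]
grip_width: 0.005
gripper_force: 2.7
```

Request:
jog_arm(targets="0 0 0.03 0;0 0 0.03 0;0 0 0 0;0 0 0 0")

```text
t: 25.6
eef_pos: [641.9, -161.2, 162.3]
ee_rot: [0.0, 0.997, -0.073, 0.003]
force: [4.2, -1.2, 6.2]
grip_width: 0.009
gripper_force: 2.9
```

Request:
jog_arm(targets="0 0 0.03 0;0 0 0.03 0;0 0 0 0;0 0 0 0")

```text
t: 25.93
eef_pos: [642.1, -161.2, 160.8]
ee_rot: [0.0, 0.997, -0.073, 0.003]
force: [4.0, -1.2, 5.5]
grip_width: 0.002
gripper_force: 3.0
```

Request:
jog_arm(targets="0.03 0 0.03 0;0.03 0 0.03 0;0 0 0 0;0 0 0 0")

```text
t: 26.27
eef_pos: [642.4, -161.3, 158.5]
ee_rot: [0.0, 0.997, -0.073, 0.002]
force: [3.6, -0.1, 4.9]
grip_width: 0.008
gripper_force: 2.6
```

Request:
jog_arm(targets="0.03 0 0.03 0;0.03 0 0.03 0;0 0 0 0;0 0 0 0")

```text
t: 26.6
eef_pos: [641.1, -161.1, 154.9]
ee_rot: [-0.0, 0.997, -0.073, -0.002]
force: [0.4, -0.4, 0.2]
grip_width: 0.005
gripper_force: 0.8
```

```bash
cat > red.py <<'E'
from h import *
for n,roi in(("side",(260,110,305,170)),("top",(280,190,315,225))):
    im=viewer.read_camera(n);x0,y0,x1,y1=roi;h=cv2.cvtColor(im,cv2.COLOR_RGB2HSV)[y0:y1,x0:x1].astype(int)
    y,x=np.nonzero(((h[...,0]<6)|(h[...,0]>174))&(h[...,1]>190)&(h[...,2]>40));print(n,len(x),(x.mean()+x0,y.mean()+y0,y.min()+y0,y.max()+y0) if len(x) else '')
im=viewer.read_camera("side");cv2.imwrite("pics/red.png",im[:,:,::-1])
o=ctrl.get_obs();print(o['t'],o['eef_pos'],o['force'])
E
python3 red.py
```

```text
side 188 (np.float64(283.27127659574467), np.float64(134.40425531914894), np.int64(126), np.int64(144))
top 0 
26.75 [ 641.1044218  -161.11641116  155.02044331] [-0.32293848 -0.50064523  2.70089932]
```

Request:
jog_arm(targets="0 0 0 0;0 0 0 0;0 0 0 0")

```text
t: 27.0
eef_pos: [641.5, -161.2, 155.5]
ee_rot: [-0.0, 0.997, -0.073, -0.001]
force: [-0.2, -0.8, 1.0]
grip_width: 0.008
gripper_force: 0.7
```

```bash
python3 red.py; python3 - <<'E'
from h import *
S=cam("side")
for p in([640,-160,150],[640,-160,135],[639,-160,113],[641,-161,138]):print(p,proj(S,p).round(1))
E
```

```text
side 191 (np.float64(283.26701570680626), np.float64(138.05759162303664), np.int64(130), np.int64(148))
top 0 
27.15 [ 642.19279074 -161.34812215  155.59285072] [-0.54872818 -0.73376762  1.60129655]
[640, -160, 150] [[245.7 157.1]]
[640, -160, 135] [[245.9 161. ]]
[639, -160, 113] [[246.4 166.6]]
[641, -161, 138] [[245.6 159.9]]
```

The rail is sinking (the knob is 3.6 px lower), so I hold here until it stops.

Request:
jog_arm(targets="0 0 0 0;0 0 0 0;0 0 0 0;0 0 0 0;0 0 0 0;0 0 0 0")

```text
t: 27.65
eef_pos: [642.5, -161.3, 156.0]
ee_rot: [0.0, 0.997, -0.073, 0.0]
force: [0.4, 0.8, 0.0]
grip_width: 0.004
gripper_force: 0.0
```

```bash
python3 red.py
```

```text
side 189 (np.float64(283.25925925925924), np.float64(138.14285714285714), np.int64(130), np.int64(148))
top 0 
27.8 [ 642.51609187 -161.27782001  156.02577945] [0.38186348 0.09566918 1.05494427]
```

Request:
jog_arm(targets="0 0 0 0;0 0 0 0;0 0 0 0;0 0 0 0;0 0 0 0;0 0 0 0")

```text
t: 28.3
eef_pos: [642.5, -161.3, 156.1]
ee_rot: [0.0, 0.997, -0.073, 0.0]
force: [-0.1, 0.4, 0.2]
grip_width: 0.003
gripper_force: 0.0
```

```bash
python3 red.py
```

```text
side 189 (np.float64(283.25925925925924), np.float64(138.14285714285714), np.int64(130), np.int64(148))
top 0 
28.45 [ 642.48618491 -161.28600261  156.03068771] [0.54505894 0.21468679 0.10379365]
```

```bash
python3 - <<'E'
from h import *
cur=cv2.imread("pics/red.png");s0=cv2.imread("pics/side0.png");s3=cv2.imread("pics/s3.png")
up=lambda i,x0,y0,x1,y1:cv2.resize(i[y0:y1,x0:x1],None,fx=8,fy=8,interpolation=cv2.INTER_CUBIC)
t=up(s3,274,122,292,137)
for n,i in(("s0",s0),("s3",s3),("cur",cur)):
    r=cv2.matchTemplate(up(i,266,110,300,165),t,cv2.TM_CCOEFF_NORMED);_,v,_,p=cv2.minMaxLoc(r);print(n,v,266+p[0]/8-274,110+p[1]/8-122)
S=cam("side")
for r in(0,15,30,35,45,60):print(r,proj(S,[534,-145,233+r])[0].round(2),end=" ")
for n,i in(("s0",s0),("s3",s3),("cur",cur)):
    h=cv2.cvtColor(i,cv2.COLOR_BGR2HSV).astype(int);m=(h[...,0]>20)&(h[...,0]<32)&(h[...,1]>190)&(h[...,2]>110);m[:150]=0;m[200:]=0;m[:,:235]=0;m[:,290:]=0
    y,x=np.nonzero(m);print("\n",n,len(x),[(c,round(y[x==c].mean(),1)) for c in range(238,276,3) if (x==c).any()])
for r in(110,104,98): print(proj(S,[639,-160,r]).round(1))
E
```

```text
s0 0.723177433013916 2.375 1.0
s3 0.9999693632125854 0.0 0.0
cur 0.7769985795021057 0.125 4.125
0 [282.11 145.89] 15 [282.26 141.61] 30 [282.41 137.25] 35 [282.46 135.78] 45 [282.56 132.83] 60 [282.71 128.32] 
 s0 104 [(244, np.float64(166.5)), (247, np.float64(169.0)), (250, np.float64(169.5)), (253, np.float64(169.5)), (256, np.float64(170.5)), (259, np.float64(171.5)), (262, np.float64(172.5)), (265, np.float64(173.5)), (268, np.float64(174.5)), (271, np.float64(174.0))]

 s3 38 [(244, np.float64(166.5)), (247, np.float64(169.0)), (250, np.float64(169.5)), (253, np.float64(169.0)), (256, np.float64(168.0))]

 cur 34 [(265, np.float64(174.5)), (268, np.float64(174.5)), (271, np.float64(174.0))]
[[246.4 167.3]]
[[246.5 168.8]]
[[246.5 170.3]]
```

Request:
jog_arm(targets="0 0 -0.2 0;0 0 -0.4 0;0 0 -0.6 0;0 0 -0.8 0;0 0 -0.8 0;0 0 -0.8 0;0 0 0 0;0 0 0 0")

```text
t: 29.12
eef_pos: [643.5, -161.3, 248.5]
ee_rot: [0.0, 0.997, -0.073, 0.002]
force: [-0.1, -0.0, -0.7]
grip_width: 0.006
gripper_force: 0.0
```

```bash
python3 red.py; python3 look.py w8; python3 - <<'E'
from h import *
import json
s0=cv2.imread("pics/side0.png");cur=cv2.imread("pics/red.png")
for n,i in(("s0",s0),("cur",cur)):
    h=cv2.cvtColor(i,cv2.COLOR_BGR2HSV).astype(int)[140:200,235:290];m=((h[...,0]>20)&(h[...,0]<32)&(h[...,1]>190)&(h[...,2]>110))
    y,x=np.nonzero(m);x+=235;y+=140;print(n,[(c,round(y[x==c].mean(),1)) for c in range(238,276,3) if (x==c).any()])
    k=h[:30,3:20,2]<45;y,x=np.nonzero(k);print("black",len(x),x.mean()+238,y.mean()+140)
w=cv2.imread("pics/w8.png");C=cam("wrist",json.load(open("pics/w8.json")))
h=cv2.cvtColor(w,cv2.COLOR_BGR2HSV).astype(int)[:228,215:300];m=(h[...,0]>20)&(h[...,0]<32)&(h[...,1]>190)&(h[...,2]>110);y,x=np.nonzero(m);print("yellow",len(x),x.min()+215,x.max()+215,y.min(),y.max())
k=(h[...,2]<50);n,l,st,ce=cv2.connectedComponentsWithStats(k.astype(np.uint8));print([(s.tolist(),c.round(1).tolist()) for s,c in zip(st[1:],ce[1:]) if s[4]>60])
for p in([639.3,-160.5,150],[639.3,-160.5,140],[645,-161,138],[639,-160.5,113]):print(p,proj(C,p).round(1))
E
```

```text
side 193 (np.float64(283.26943005181346), np.float64(137.96373056994818), np.int64(129), np.int64(148))
top 0 
29.2667 [ 641.88428379 -161.26023253  245.04310007] [ 1.27176932 -0.48244418 -0.13984404]
[ 641.88428379 -161.26023253  245.04310007] red 2 486.5 158.0
s0 [(244, np.float64(166.5)), (247, np.float64(169.0)), (250, np.float64(169.5)), (253, np.float64(169.5)), (256, np.float64(170.5)), (259, np.float64(171.5)), (262, np.float64(172.5)), (265, np.float64(173.5)), (268, np.float64(174.5)), (271, np.float64(174.0))]
black 32 246.5 158.875
cur [(262, np.float64(175.0)), (265, np.float64(175.0)), (268, np.float64(174.5)), (271, np.float64(174.0))]
black 28 245.14285714285714 161.57142857142858Traceback (most recent call last):
  File "<stdin>", line 9, in <module>
    return umr_minimum(a, axis, None, out, keepdims, initial, where)
ValueError: zero-size array to reduction operation minimum which has no identity
```

```bash
python3 - <<'E'
from h import *
I={n:cv2.imread(f"pics/{f}.png").astype(float) for n,f in(("s0","side0"),("s2","s2"),("s3","s3"),("cur","red"))}
for n,i in I.items():
    d=(i[...,2]-i[...,1])[110:170,281:285].mean(1)
    w=i[...,1][185:235,262:276]
    print(n,"red",d[8:50].round().astype(int).tolist())
def cross(d,y0,th,down=True):
    for k in range(len(d)-1):
        if d[k]>=th>d[k+1]: r=y0+k+(d[k]-th)/(d[k]-d[k+1])
    return r
S=cam("side")
for r in(0,15,45,60,35,49,64):print(r,proj(S,[534,-145,190+r])[0].round(2),proj(S,[548,-46,72+r])[0].round(2))
for n,i in I.items():
    g=cv2.cvtColor(i.astype(np.uint8),cv2.COLOR_BGR2GRAY)
    t=cv2.resize(cv2.cvtColor(I["s0"].astype(np.uint8),cv2.COLOR_BGR2GRAY)[200:216,258:280],None,fx=8,fy=8,interpolation=2)
    r=cv2.matchTemplate(cv2.resize(g[175:225,254:284],None,fx=8,fy=8,interpolation=2),t,cv2.TM_CCOEFF_NORMED);_,v,_,p=cv2.minMaxLoc(r);print(n,round(v,2),254+p[0]/8-258,175+p[1]/8-200)
E
```

```text
s0 red [36, 35, 35, 35, 35, 35, 35, 34, 34, 30, 25, 24, 21, 18, 17, 11, 6, 6, 3, 22, 85, 112, 114, 115, 115, 115, 115, 116, 112, 86, 59, 48, 46, 47, 47, 47, 47, 47, 47, 36, 12, 4]
s2 red [36, 33, 18, 4, 4, 19, 41, 54, 56, 57, 58, 57, 58, 64, 63, 56, 54, 52, 53, 53, 53, 52, 53, 52, 52, 42, 15, 4, 2, 2, 2, 2, 2, 2, 3, 3, 2, 2, 2, 2, 3, 3]
s3 red [38, 39, 38, 38, 37, 38, 54, 90, 122, 129, 128, 129, 129, 130, 129, 118, 90, 64, 57, 56, 55, 55, 55, 56, 56, 58, 50, 19, 5, 3, 2, 2, 2, 2, 2, 2, 2, 2, 2, 2, 2, 2]
cur red [37, 37, 37, 36, 36, 36, 36, 36, 35, 32, 29, 53, 98, 120, 122, 122, 122, 123, 123, 122, 110, 82, 58, 52, 51, 52, 51, 51, 53, 56, 55, 41, 14, 4, 3, 3, 3, 4, 4, 3, 4, 3]
0 [281.7  157.78] [266.27 212.69]
15 [281.84 153.7 ] [266.29 209.13]
45 [282.13 145.32] [266.32 201.84]
60 [282.28 141.03] [266.34 198.1 ]
35 [282.03 148.14] [266.31 204.3 ]
49 [282.17 144.18] [266.33 200.85]
64 [282.32 139.87] [266.34 197.09]
s0 1.0 0.0 0.0
s2 0.91 0.25 -12.25
s3 0.73 0.125 -10.875
cur 0.89 -0.25 -6.25
```

Request:
jog_arm(targets="0 0 -0.9 0;0 0 -0.9 0;0 0 -0.9 0;0 0 -0.9 0;0 0.9 -0.5 0;0 0.9 0 0;0 0.9 0 0;0 0.9 0 0")

```text
t: 29.98
eef_pos: [628.9, -251.2, 347.8]
ee_rot: [-0.0, 0.997, -0.073, -0.001]
force: [-0.8, -0.5, -0.4]
grip_width: 0.006
gripper_force: 0.0
```

Request:
jog_arm(targets="0 0.9 0 0;0 0.9 0 0;0 0.9 0 0;0 0.9 0 0;0 0.9 0 0;0 0.9 0 0;0 0.9 0 0;0 0.9 0 0")

```text
t: 30.65
eef_pos: [602.4, -429.4, 347.2]
ee_rot: [-0.0, 0.997, -0.073, -0.001]
force: [0.4, -0.0, 0.7]
grip_width: 0.003
gripper_force: 0.0
```

Request:
jog_arm(targets="-0.4 0.6 0 0;-0.4 0.6 0 0;-0.4 0.6 0 0;-0.4 0.6 0 0;0 0 0 0")

```text
t: 31.07
eef_pos: [550.6, -486.4, 347.1]
ee_rot: [0.001, 0.997, -0.077, -0.002]
force: [-0.9, -0.8, 0.8]
grip_width: 0.003
gripper_force: 0.0
```

```bash
python3 - <<'E'
from h import *
s=viewer.read_camera("side")[:,:,::-1].copy();t=viewer.read_camera("top")[:,:,::-1].copy();cv2.imwrite("pics/s9.png",s);cv2.imwrite("pics/t9.png",t)
S=cam("side");T=cam("top");s0=cv2.imread("pics/side0.png");t0=cv2.imread("pics/top0.png")
for n,i in(("s0",s0),("s9",s)):
    d=(i[...,2].astype(float)-i[...,1])[118:162,281:285].mean(1);print(n,d.round().astype(int).tolist())
    h=cv2.cvtColor(i,cv2.COLOR_BGR2HSV).astype(int)[140:200,235:290];m=((h[...,0]>18)&(h[...,0]<34)&(h[...,1]>170)&(h[...,2]>80))
    y,x=np.nonzero(m);x+=235;y+=140;print([(c,round(y[x==c].mean(),1)) for c in range(238,276,3) if (x==c).any()])
    y,x=np.nonzero(h[:30,3:20,2]<45);print("black",len(x),x.mean()+238,y.mean()+140)
# white bar
for n,i,roi in(("s0",s0,(255,180,290,225)),("s9",s,(255,180,290,225)),("t0",t0,(255,190,295,220)),("t9",t,(255,190,295,220))):
    x0,y0,x1,y1=roi;h=cv2.cvtColor(i,cv2.COLOR_BGR2HSV)[y0:y1,x0:x1].astype(int);m=(h[...,1]<45)&(h[...,2]>125)
    y,x=np.nonzero(m);x+=x0;y+=y0;print(n,len(x),x.min(),x.max(),y.min(),y.max())
    if n[0]=='s': print([(r,int(x[y==r].min()),int(x[y==r].max())) for r in range(y.max()-6,y.max()+1) if (y==r).any()])
    k=(h[...,2]<40);print("dark",k.sum())
def red(i,x0,y0,x1,y1):
    h=cv2.cvtColor(i,cv2.COLOR_BGR2HSV)[y0:y1,x0:x1].astype(int);y,x=np.nonzero(((h[...,0]<6)|(h[...,0]>174))&(h[...,1]>190)&(h[...,2]>90));return x.mean()+x0,y.mean()+y0
print(red(t0,280,190,315,225),red(t,280,190,315,225))
E
```

```text
s0 [36, 35, 35, 35, 35, 35, 35, 34, 34, 30, 25, 24, 21, 18, 17, 11, 6, 6, 3, 22, 85, 112, 114, 115, 115, 115, 115, 116, 112, 86, 59, 48, 46, 47, 47, 47, 47, 47, 47, 36, 12, 4, 3, 3]
[(244, np.float64(167.0)), (247, np.float64(169.0)), (250, np.float64(169.0)), (253, np.float64(169.5)), (256, np.float64(170.5)), (259, np.float64(171.5)), (262, np.float64(172.5)), (265, np.float64(173.5)), (268, np.float64(174.0)), (271, np.float64(174.0)), (274, np.float64(176.0))]
black 32 246.5 158.875
s9 [36, 36, 36, 36, 36, 35, 35, 35, 34, 30, 28, 52, 94, 115, 118, 118, 118, 118, 118, 118, 106, 78, 56, 50, 50, 50, 48, 49, 51, 53, 53, 39, 14, 4, 2, 3, 3, 3, 4, 3, 4, 3, 4, 4]
[(244, np.float64(170.5)), (247, np.float64(172.5)), (250, np.float64(171.5)), (253, np.float64(172.0)), (256, np.float64(172.0)), (259, np.float64(173.0)), (262, np.float64(174.0)), (265, np.float64(174.0)), (268, np.float64(175.0)), (271, np.float64(174.5)), (274, np.float64(177.0))]
black 29 245.27586206896552 161.82758620689654
s0 173 264 282 187 210
[(204, 267, 273), (205, 266, 273), (206, 265, 272), (207, 265, 272), (208, 264, 271), (209, 265, 270), (210, 268, 270)]
dark 91
s9 173 264 282 181 203
[(197, 267, 274), (198, 266, 273), (199, 265, 272), (200, 265, 272), (201, 264, 271), (202, 265, 271), (203, 268, 270)]
dark 262
t0 205 260 288 200 213
dark 13
t9 222 259 288 200 214
dark 24
(np.float64(295.34188034188037), np.float64(207.12820512820514)) (np.float64(296.20799999999997), np.float64(206.672))
```

The measurements (waist bottom corrected for its front rim) fit a start at tooth 15, the lift to 60, and now about 45. The lever is still about 12 mm down, so the nose seems caught on a tooth tip with the pad about 10 mm above the box. I'll press the button again, a little further.

Request:
jog_arm(targets="0.11 -0.84 0 0;0.11 -0.84 0 0;0.11 -0.84 0 0;0.11 -0.84 0 0;0.11 -0.84 0 0;0.11 -0.84 0 0;0.11 -0.84 0 0;0.11 -0.84 0 0")

```text
t: 31.83
eef_pos: [602.1, -315.5, 348.2]
ee_rot: [-0.001, 0.997, -0.072, -0.0]
force: [-0.1, -0.5, 0.6]
grip_width: 0.006
gripper_force: 0.0
```

Request:
jog_arm(targets="0.11 -0.84 0 0;0.11 -0.84 0 0;0.11 -0.84 0 0;0.11 -0.84 0 0;0.11 -0.84 0 0;0.11 -0.84 0 0;0.11 -0.84 0 0;0 0 0 0")

```text
t: 32.5
eef_pos: [643.3, -167.2, 348.4]
ee_rot: [-0.003, 0.998, -0.068, 0.0]
force: [-0.7, 1.7, 0.2]
grip_width: 0.003
gripper_force: 0.0
```

Request:
jog_arm(targets="0 0 0 0;0 0 0 0;0 0 0 0")

```text
t: 32.75
eef_pos: [641.3, -177.3, 348.2]
ee_rot: [0.0, 0.997, -0.074, -0.0]
force: [-0.2, 0.4, 0.1]
grip_width: 0.005
gripper_force: 0.0
```

Request:
jog_arm(targets="0.05 -0.65 0 0;0 0 0.9 0;0 0 0.9 0;0 0 0.9 0;0 0 0.9 0;0 0 0.9 0;0 0 0.9 0;0 0 0.9 0")

```text
t: 33.42
eef_pos: [644.7, -162.0, 189.9]
ee_rot: [0.0, 0.997, -0.075, -0.0]
force: [-0.2, 0.7, 0.5]
grip_width: 0.004
gripper_force: 0.0
```

Request:
jog_arm(targets="0 0 0.2 0;0 0 0.2 0;0 0 0 0;0 0 0 0")

```text
t: 33.75
eef_pos: [645.8, -160.9, 182.4]
ee_rot: [0.0, 0.997, -0.074, 0.001]
force: [0.4, 0.5, 0.5]
grip_width: 0.006
gripper_force: 0.0
```

Request:
jog_arm(targets="0 0 0.14 0;0 0 0.14 0;0 0 0.14 0;0 0 0.14 0;0 0 0.14 0;0 0 0.14 0;0 0 0 0;0 0 0 0")

```text
t: 34.42
eef_pos: [644.9, -160.4, 159.6]
ee_rot: [-0.0, 0.997, -0.073, -0.0]
force: [-0.3, 0.4, 0.4]
grip_width: 0.006
gripper_force: 0.0
```

Request:
jog_arm(targets="0 0 0.04 0;0 0 0.04 0;0 0 0 0;0 0 0 0")

```text
t: 34.75
eef_pos: [645.1, -160.5, 158.1]
ee_rot: [0.0, 0.997, -0.074, 0.0]
force: [-0.3, -0.1, -0.4]
grip_width: 0.002
gripper_force: 0.0
```

```bash
python3 red.py
```

```text
side 189 (np.float64(283.2645502645503), np.float64(138.21693121693121), np.int64(130), np.int64(148))
top 0 
34.9 [ 645.20634279 -160.42953803  158.16988226] [ 0.58978635  0.19911586 -0.03361222]
```

No contact at 158 mm, so the button has stayed down. I'll go on in small steps.

Request:
jog_arm(targets="0 0 0.03 0;0 0 0.03 0;0 0 0 0;0 0 0 0")

```text
t: 35.23
eef_pos: [645.1, -160.4, 156.4]
ee_rot: [0.0, 0.997, -0.073, -0.0]
force: [-0.8, -0.0, -0.1]
grip_width: 0.01
gripper_force: 0.0
```

Request:
jog_arm(targets="0 0 0.03 0;0 0 0.03 0;0 0 0 0;0 0 0 0")

```text
t: 35.57
eef_pos: [645.3, -160.4, 155.1]
ee_rot: [0.0, 0.997, -0.073, 0.0]
force: [1.1, 0.2, 0.7]
grip_width: -0.001
gripper_force: 0.2
```

```bash
python3 red.py
```

```text
side 190 (np.float64(283.2842105263158), np.float64(138.26315789473685), np.int64(130), np.int64(148))
top 0 
35.7167 [ 645.23713715 -160.43382006  155.10248302] [0.80799021 0.46173368 1.10826252]
```

Request:
jog_arm(targets="0 0 0.04 0;0 0 0 0;0 0 0 0")

```text
t: 35.97
eef_pos: [645.4, -160.5, 154.5]
ee_rot: [0.0, 0.997, -0.073, 0.0]
force: [-0.1, -0.3, 3.3]
grip_width: 0.004
gripper_force: 1.4
```

```bash
python3 red.py
```

```text
side 188 (np.float64(283.1755319148936), np.float64(140.2127659574468), np.int64(132), np.int64(150))
top 0 
36.1167 [ 645.3875945  -160.45864922  154.44221656] [ 0.58640972 -0.11297651  4.06961295]
```

Request:
jog_arm(targets="0 0 0.04 0;0 0 0 0;0 0 0 0")

```text
t: 36.37
eef_pos: [645.7, -160.5, 153.4]
ee_rot: [0.0, 0.997, -0.073, 0.001]
force: [1.4, -0.9, 3.0]
grip_width: 0.002
gripper_force: 1.8
```

```bash
python3 red.py
```

```text
side 187 (np.float64(283.1229946524064), np.float64(140.3422459893048), np.int64(132), np.int64(151))
top 0 
36.5167 [ 645.61291173 -160.50488094  153.36437191] [ 2.08425117 -1.66534905  3.29445714]
```

The rail came free again and sank to about 36 mm, and is nearly still. I'll hold a moment, confirm, and then withdraw.

Request:
jog_arm(targets="0 0 0 0;0 0 0 0;0 0 0 0;0 0 0 0;0 0 0 0;0 0 0 0")

```text
t: 37.02
eef_pos: [645.5, -160.5, 153.3]
ee_rot: [0.0, 0.997, -0.073, 0.001]
force: [3.0, -0.5, 3.8]
grip_width: 0.006
gripper_force: 2.3
```

```bash
python3 red.py
```

```text
side 187 (np.float64(283.1229946524064), np.float64(140.3422459893048), np.int64(132), np.int64(151))
top 0 
37.1667 [ 645.52993105 -160.46918608  153.28553922] [ 4.03133735 -0.49098745  3.49215834]
```

Request:
jog_arm(targets="0 0 -0.1 0;0 0 -0.2 0;0 0 -0.3 0;0 0 -0.4 0;0 0 -0.8 0;0 0 -0.8 0;0 0 -0.8 0;0 0 -0.8 0")

```text
t: 37.83
eef_pos: [644.2, -160.3, 259.0]
ee_rot: [-0.0, 0.997, -0.073, -0.001]
force: [0.3, 0.3, -0.2]
grip_width: 0.004
gripper_force: 0.0
```

Request:
jog_arm(targets="0 0 -0.9 0;0 0 -0.9 0;0 0 -0.9 0;0 0 -0.9 0;0 0.9 0 0;0 0.9 0 0;0 0.9 0 0;0 0.9 0 0")

```text
t: 38.5
eef_pos: [631.0, -250.1, 348.3]
ee_rot: [-0.0, 0.997, -0.073, -0.001]
force: [0.1, 0.2, 0.7]
grip_width: 0.01
gripper_force: 0.0
```

Request:
jog_arm(targets="0 0.9 0 0;0 0.9 0 0;0 0.9 0 0;0 0.9 0 0;0 0.9 0 0;0 0.9 0 0;0 0.9 0 0;-0.3 0.9 0 0")

```text
t: 39.17
eef_pos: [598.1, -426.6, 347.3]
ee_rot: [-0.001, 0.997, -0.073, -0.001]
force: [0.2, -0.3, -0.5]
grip_width: 0.004
gripper_force: 0.0
```

Request:
jog_arm(targets="-0.4 0.6 0 0;-0.4 0.6 0 0;0 0 0 0;0 0 0 0")

```text
t: 39.5
eef_pos: [572.9, -453.8, 348.0]
ee_rot: [-0.0, 0.997, -0.075, -0.001]
force: [-0.0, 0.3, 0.5]
grip_width: 0.005
gripper_force: 0.0
```

```bash
python3 red.py; python3 - <<'E'
from h import *
s=cv2.imread("pics/red.png");t=viewer.read_camera("top")[:,:,::-1].copy();S=cam("side");T=cam("top")
d=(s[...,2].astype(float)-s[...,1])[118:165,281:285].mean(1);print(d.round().astype(int).tolist())
h=cv2.cvtColor(s,cv2.COLOR_BGR2HSV).astype(int)[180:225,255:290];y,x=np.nonzero((h[...,1]<45)&(h[...,2]>125));x+=255;y+=180;print([(r,int(x[y==r].min()),int(x[y==r].max())) for r in range(y.max()-6,y.max()+1)])
h=cv2.cvtColor(s,cv2.COLOR_BGR2HSV).astype(int)[140:200,235:290];m=((h[...,0]>18)&(h[...,0]<34)&(h[...,1]>170)&(h[...,2]>80));y,x=np.nonzero(m);x+=235;y+=140;print([(c,round(y[x==c].mean(),1)) for c in range(238,276,3) if (x==c).any()])
# box from top: brownish dark vs wood, region of outline
h=cv2.cvtColor(t,cv2.COLOR_BGR2HSV).astype(int)[170:235,215:300];m=((h[...,0]<9)|(h[...,0]>172))&(h[...,2]<110)&(h[...,1]>70)&(h[...,2]>35)
n,l,st,ce=cv2.connectedComponentsWithStats(cv2.morphologyEx(m.astype(np.uint8),cv2.MORPH_CLOSE,np.ones((3,3))));k=1+st[1:,4].argmax();y,x=np.nonzero(l==k)
w=onz(T,np.c_[x+215,y+170],80)[:,:2].astype(np.float32);print(st[k],cv2.minAreaRect(w))
E
```

```text
side 191 (np.float64(283.1675392670157), np.float64(140.1675392670157), np.int64(131), np.int64(151))
top 121 (np.float64(295.9834710743802), np.float64(206.73553719008265), np.int64(201), np.int64(213))
39.65 [ 575.07653243 -451.18820137  348.16233955] [-0.0160408   1.0834324   0.66487423]
[37, 36, 36, 35, 35, 35, 35, 35, 34, 31, 26, 24, 20, 31, 84, 114, 118, 118, 118, 118, 118, 118, 116, 91, 64, 51, 48, 49, 50, 49, 49, 48, 52, 46, 22, 8, 3, 3, 3, 3, 3, 3, 3, 4, 4, 4, 3]
[(199, 267, 274), (200, 266, 273), (201, 265, 272), (202, 265, 272), (203, 264, 271), (204, 265, 271), (205, 267, 270)]
[(244, np.float64(168.5)), (247, np.float64(170.5)), (250, np.float64(170.0)), (253, np.float64(170.0)), (256, np.float64(171.0)), (259, np.float64(172.0)), (262, np.float64(173.0)), (265, np.float64(174.0)), (268, np.float64(174.0)), (271, np.float64(174.5))]
[ 18  22  48  23 448] ((546.2894897460938, -37.44935607910156), (142.74398803710938, 51.21648406982422), 81.96591186523438)
```

```bash
python3 -c "
from plant import finish_job
print(finish_job())"
```

```text
the job is handed in; nothing more can be done
None
```

I handed the job in after about 40 s on the robot's clock: the pad rests on the box (rail measured at about 35 mm), the box sits within about 2 mm of the outline's middle, and the robot touches nothing; the first press caught one tooth down, so I pressed the button twice.

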